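Lock the clevis pin with its R-clip

ROBOT

A 6-joint arm with a two-finger parallel gripper is mounted at the origin on the work surface; the furniture and walls round the work are solid. World frame = base frame: x ahead of the robot, y to its left, z up, the work surface at z = 0. Lengths are in m, angles in rad, forces in N, time in s.
With the tool pointing down it reaches from about 0.25 to 0.725 m from the base axis. Payload 4 kg.
Tool frame: the origin (TCP) lies midway between the tips of the shut fingers; the grasp point (between the pads) lies 19 mm behind it; z points along the fingers, y is the line along which they close (so a half turn about z gives the same grasp; the last joint's range is limited). The gripper opens to 85 mm and grips with 20 to 120 N. Pads are 22 mm wide; open, the fingers measure 114 mm over their backs; the gripper's body (76 mm by 85 mm) begins 54 mm behind the grasp point. The pads swing forward as they close: fully open they stand 13 mm farther back than shut.
Start: joints at [1.126, 0.241, 0.005, 1.335, 0, 1.571], TCP at [0.215, 0.451, 0.231] pointing down, gripper open.
Joint ranges: [-2.72, 2.72], [-1.05, 1.87], [-1.09, 1.28], [-1.99, 2.15], [-1.42, 1.44], [-3.14, 3.14]. Speed limits (rad/s): [2.79, 2.79, 3.14, 3.14, 3.14, 3.14].

INTERFACE

Orientations are given as a unit quaternion [x, y, z, w].
In Python, from workcell import bot gives the robot as it stands. The module is installed in compiled form; this text tells all that it offers.
- The arm moves only by the tool drive_tool, never from a script. Its arguments are lists of equal length, an entry for each row: "slide": the shift along the tool's x, y, z scaled (see below), a list of three; "rotation": the turn, a rotation vector about the tool's x, y, z scaled (see below), a list of three. A call has exactly 8 rows; each row is the pose to reach, as a shift and turn from the pose commanded when the call began, along the tool's axes at that moment; what a row does not reach only later rows make up. The controller multiplies each number of a shift by 250 mm and each number of a turn by 0.5 rad. A row lasts 1/8 s, in which the tool goes at most 62.5 mm and 10.7 degrees, less where a joint would pass 70% of its speed; a pose out of reach is approached as far as the arm can. A call with a number of a shift or a turn outside -1 to 1 is refused whole. A call with a gripper value outside its range is refused whole. "gripper" is the opening, from 0 (shut) to 1 (fully open), set as the call begins (left out, the last holds). The fingers move at their own pace and stop on an object; the grip force is fixed at half the most. Time passes only in rows, so rows that repeat a pose let the fingers close, or fill a call up. It gives the time, the measured TCP pose, the force, the opening and the grip force at its end, in the units of the state.
- bot.get_obs(): the state, without advancing time (a new reading comes with each control period).
- bot.camera(name): name is "scene" or "side" or "wrist"; returns a dict with "image" (480x640x3 uint8, red, green, blue), "z_map" (480x640 float32, m along the optical axis (not along the pixel's ray), 0 where there is no reading), "camera_matrix" (3x3 intrinsics, pixels), "xyz" and "orientation" of the camera in the world. Camera axes: x right, y up, looking along -z (the intrinsics and any distortion apply to the point x, -y, -z); pixel columns grow to the right and rows downward; lengths in m; the calibration is good to about 2 mm. A picture is of the moment at which its call begins.
- bot.job_done(): hands the job in; it is judged then, once.
The state is a dict: "clock": time; "joint_pos": joint angles; "joint_vel": joint speeds; "tau": joint torques, N m; "eef_pos": TCP position; "tool_rot": TCP orientation; "ft_force": force on the tool from outside, world axes, zero at the start; "ft_torque": the same for the moment, N m; "grip_width": finger opening in m; "grasp_force": force on a finger pad.
Only numpy, scipy, OpenCV 4.12 (cv2) and the standard library are available. Lean on these libraries where they do the work, as an engineer would, in place of code of your own. Each camera call takes 0.05 s, during which the arm holds its last target. There are 200 camera calls.

TASK

Lock the pin in the green clevis stand: lift the large R-clip with the red tab out of the wooden block, carry it well over the toggle clamp's upright handle, and push its straight leg down through the upright cross-hole in the pin, bent leg riding over either side of the pin, until the clip is fully home and hugs the pin. Leave the small blue-tabbed clip parked in the block, and let go.

Things in the scene. Friction and masses are not known exactly. Their poses are not given: they have to be found in the camera images.
- clip: Large R-clip, 7 mm steel wire, red tab, 80 g, upright in the block. Origin: on the straight leg, at the pin's axis when home; 41 mm above the bench when parked. z up the leg; tapered tip 37 mm below origin. Tab to grip: 14 (x) x 30 (y) x 26 (z) mm, centre at y +7, z +59. A coil (radius 9, underside at z +19) stops it in the countersink, 3 mm low. Lift 57 mm to free it. Bent leg on +y side.
- clip_bend (a point): Centre of the wire at the narrow bend of the large clip's bent leg: 14 mm (+y) from the straight leg's axis, 17 mm below the clip's origin. The leg's belly is 22 mm out at the origin's height, its flared end 23 mm out, 31 mm below. The bent leg is sprung (hinged in the tab): 5 to 15 N of push takes it over the pin; home, the bend lies beside and below the pin's axis.
- small_clip: The other R-clip: 5 mm wire, 72 percent of the size, blue tab; not to be used. Origin and axes alike. It is in the other hole of the same fixed wooden block (124 x 34 x 60 mm high), 80 mm away along the clips' x; which is where varies. Coils rest on its top, legs in loose 11 mm holes. Between block and stand a fixed toggle clamp's red handle stands 195 mm high: carry over it.
- pin_hole (a point): Middle of the cross-hole, on the axis of the level steel pin, 80 mm up; fixed. z up the hole, x along the pin. Pin 36 mm thick, round hole 14 mm, right through, countersunk to 22 mm on top. Green yoke from 30 mm on the +x side, its top 26 mm above the pin's axis; pin's free end 34 mm off on the -x side. The clip's x goes along the pin, either way round; below is 50 mm of air.

How it is judged:
By the outcome, as a careful person would: the job done as asked, in the order asked, and still so for the second after the job is handed in, with the robot touching nothing.
It also fails if it takes over 40 s, if anything falls off the work surface, if the arm or the gripper's body presses on something with over 40 N, if the wrist force passes 120 N, or if a joint passes its speed limit or range.

## Working session

There is one attempt and no reset: what is moved stays moved. The work goes in short steps, Python scripts to look and compute and a tool call to move; the robot and the scene stay as the last step left them, time stands still between calls to the robot, and variables do not carry over. Pictures are saved under pics/ and viewed, at most 10 in all, crops included, and the job is handed in when it is done.

Besides the shell and the picture viewer there is one more tool, called after "Request:" by a JSON object that holds its "name" and its "arguments", one argument or row to a line. drive_tool: Moves the arm, as the interface text tells. Shifts and turns lie within -1 to 1; 1 stands for 250 mm of shift or 0.5 rad of turn. Its arguments: {"type":"object","properties":{"slide":{"type":"array","items":{"type":"array","items":{"type":"number"}}},"rotation":{"type":"array","items":{"type":"array","items":{"type":"number"}}},"gripper":{"type":"number"}},"required":["slide","rotation"]}

```bash
mkdir -p pics
cat > h.py <<'E'
import numpy as np, cv2
from scipy.spatial.transform import Rotation as R
from workcell import bot
def cloud(c):
    z=c['z_map'];K=np.array(c['camera_matrix']);v,u=np.mgrid[:480,:640]
    p=np.stack([(u-K[0,2])/K[0,0]*z,-(v-K[1,2])/K[1,1]*z,-z],-1)
    return p@R.from_quat(c['orientation']).as_matrix().T+np.array(c['xyz'])
def shot(n,f):
    c=bot.camera(n);cv2.imwrite('pics/%s.png'%f,c['image'][:,:,::-1]);np.savez('pics/%s.npz'%f,**c);return c
E
python3 - <<'E'
from h import *
for n in ['scene','side']:
    c=shot(n,n+'0');print(n,c['xyz'],c['orientation'],c['camera_matrix'])
    P=cloud(c);h=cv2.cvtColor(c['image'],cv2.COLOR_RGB2HSV)
    for k,lo,hi in [('red',0,8),('green',45,80),('blue',100,125)]:
        m=((h[...,0]>=lo)&(h[...,0]<=hi)&(h[...,1]>120)&(h[...,2]>50)).astype('uint8')
        N,l,s,ce=cv2.connectedComponentsWithStats(m)
        for i in range(1,N):
            if s[i,4]>40:
                q=P[(l==i)&(c['z_map']>0)];print(k,s[i],np.round(np.percentile(q,[5,50,95],axis=0),3).tolist() if len(q) else '')
o=bot.get_obs();print(o)
E
```

```text
scene [-0.15683307 -0.56968473  0.48953641] [ 0.47726336 -0.23225942 -0.38081608  0.75713563] [[538.45591379   0.         318.06822642]
 [  0.         538.45591379 238.71271568]
 [  0.           0.           1.        ]]
red [  284     0   105   261 19943] [[0.569, -0.005, -0.203], [1.104, 0.307, 0.138], [1.16, 0.401, 0.406]]
red [485   0  24  97 301] [[1.348, 0.001, 0.162], [1.45, 0.006, 0.308], [1.761, 0.11, 0.419]]
red [212  89  10  22  64] [[1.085, 0.807, 0.096], [1.098, 0.813, 0.127], [1.119, 0.821, 0.154]]
red [504  98   9  24  55] [[1.619, 0.003, -0.015], [1.656, 0.009, 0.088], [2.288, 0.219, 0.123]]
red [  0 122  27  34 529] [[0.391, 0.778, 0.115], [0.415, 0.783, 0.15], [0.435, 0.82, 0.18]]
red [427 257  24  20 390] [[0.505, -0.298, -0.611], [0.509, -0.284, 0.099], [1.736, 0.285, 0.111]]
red [105 307  52  28 782] [[0.207, 0.041, 0.008], [0.216, 0.083, 0.021], [0.229, 0.125, 0.025]]
red [521 344  39  46 885] [[0.445, -0.466, 0.007], [0.488, -0.457, 0.011], [0.534, -0.445, 0.013]]
red [233 351  35  23 117] [[0.236, -0.146, 0.011], [0.245, -0.123, 0.013], [0.281, -0.109, 0.014]]
[... 4085 characters left out ...]
]
{'clock': 0.1, 'joint_pos': array([ 1.12599410e+00,  2.41360815e-01,  3.86480914e-03,  1.33524601e+00,
       -1.93060399e-05,  1.57078973e+00]), 'joint_vel': array([-0.0002541 , -0.00053819,  0.00471889,  0.00137353,  0.00148594,
        0.00099461]), 'tau': array([ 1.32607576e-05, -3.73137617e+01,  2.53010130e+01,  1.08542285e-02,
       -1.31138313e-05,  1.10073358e-05]), 'eef_pos': array([0.21489466, 0.45082023, 0.23049268]), 'tool_rot': array([ 2.20568901e-01,  9.75370911e-01, -9.51009965e-04, -2.05169786e-04]), 'ft_force': array([-0.26079476,  0.23316212,  0.16143824]), 'ft_torque': array([-0.00315276,  0.03320211,  0.05018252]), 'grasp_force': 0.0, 'grip_width': 0.08519259836067654}
```

```bash
python3 -c "
import cv2,numpy as np
a=[cv2.resize(cv2.imread('pics/%s0.png'%n),(400,300),interpolation=cv2.INTER_AREA) for n in ('scene','side')]
cv2.imwrite('pics/both.png',np.hstack(a))"
```

```text
(no output)
```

View pics/scene0.png

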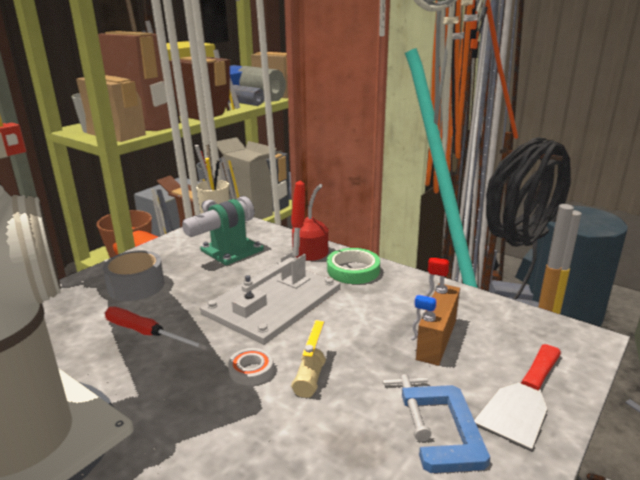

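View pics/side0.png

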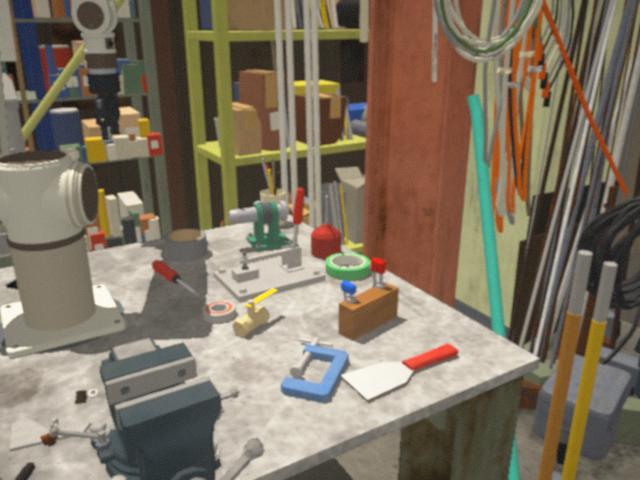

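The scene view shows the red tab at px (438,267) and the blue one at (425,302). The bent legs are on the left, which is world +y. The green stand is at (230,235) with the pin's free end at left (190,225), and the red handle is at (298,215). The side view agrees.

Run:
```python
from h import *
c=shot('wrist','w0');print(c['xyz'],c['orientation'],c['camera_matrix'][0])
for n in ['scene0','side0']:
    c=np.load('pics/%s.npz'%n);P=cloud(c);h=cv2.cvtColor(c['image'],cv2.COLOR_RGB2HSV)
    g=(h[...,0]>60)&(h[...,0]<90)&(h[...,1]>100)&(P[...,2]>0.02)&(P[...,2]<.13)&(P[...,0]<.7)&(P[...,1]>0.05)
    print('green',g.sum(),np.percentile(P[g],[2,50,98],axis=0).round(3).tolist())
    ctr=np.median(P[g],axis=0)
    m=(h[...,1]<70)&(np.abs(P[...,2]-.085)<.02)&(np.hypot(P[...,0]-ctr[0],P[...,1]-ctr[1])<.14)
    q=P[m];print('pin',m.sum(),np.percentile(q,[2,50,98],axis=0).round(3).tolist())
    uv=np.argwhere(m);print(uv.min(0),uv.max(0))
c=np.load('pics/scene0.npz');P=cloud(c)
for u,v in [(190,227),(195,222),(205,222),(215,215),(240,205),(252,210)]:print(u,v,P[v,u].round(3))
im=c['image'][170:280,150:350,::-1];im=cv2.resize(im,None,fx=4,fy=4,interpolation=cv2.INTER_CUBIC)
cv2.imwrite('pics/crop1.png',im)
w=cv2.imread('pics/w0.png')
cv2.imwrite('pics/c2.png',np.vstack([cv2.resize(im,(440,242)),cv2.resize(w,(440,330))]))
```

```text
[0.15398178 0.47961601 0.37349587] [-0.11502076 -0.07180598  0.52921481  0.83758332] [372.2225639   0.        320.923587 ]
green 813 [[0.469, 0.124, 0.021], [0.477, 0.135, 0.049], [0.515, 0.172, 0.104]]
pin 1309 [[0.409, 0.123, 0.067], [0.469, 0.146, 0.087], [0.542, 0.211, 0.103]]
[196 183] [236 254]
green 66 [[0.474, 0.119, 0.027], [0.484, 0.135, 0.099], [0.52, 0.149, 0.105]]
pin 790 [[0.412, 0.119, 0.067], [0.473, 0.141, 0.087], [0.545, 0.199, 0.104]]
[195 229] [223 287]
190 227 [0.41  0.156 0.084]
195 222 [0.419 0.151 0.092]
205 222 [0.438 0.145 0.087]
215 215 [0.463 0.145 0.092]
240 205 [0.517 0.133 0.097]
252 210 [0.539 0.123 0.082]
```

View pics/c2.png

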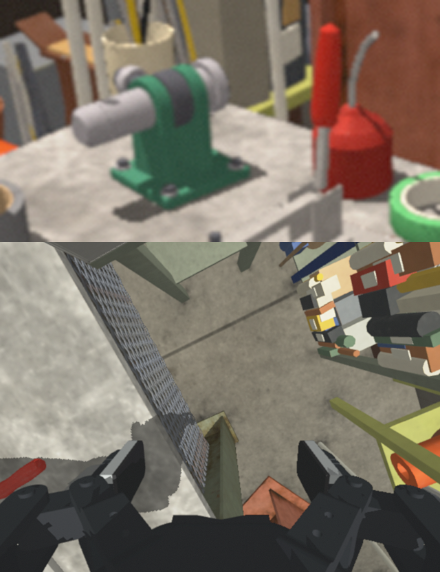

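The crop shows the pin's free end at left with its dark cross-hole on top, between the end and the yoke. The wrist view shows only floor. The hole is near (0.44, 0.15). I'll hover there for a close look before going to the clips.

```bash
cat >> h.py <<'E'
def plan(pos,yaw):
    """numbers (full move) from commanded~measured pose to pos, tool down with tool y at yaw deg"""
    o=bot.get_obs();T=R.from_quat(o['tool_rot']);y=np.radians(yaw)
    ty=np.array([np.cos(y),np.sin(y),0]);tz=np.array([0,0,-1.]);tx=np.cross(ty,tz)
    G=R.from_matrix(np.stack([tx,ty,tz],1))
    print('slide',(T.inv().apply(np.array(pos)-o['eef_pos'])/.25).round(3),'rot',((T.inv()*G).as_rotvec()/.5).round(3),'at',o['eef_pos'].round(4),'t',round(o['clock'],2))
E
python3 - <<'E'
from h import *
plan((.33,.32,.25),36);plan((.44,.15,.25),7)
E
```

```text
slide [-0.641 -0.275 -0.077] rot [-0.003  0.001  0.995] at [0.2149 0.4509 0.2306] t 0.15
slide [-1.331 -0.699 -0.076] rot [-3.000e-03  2.000e-03  2.008e+00] at [0.2149 0.4509 0.2306] t 0.15
```

Request:
{"name": "drive_tool", "arguments": {
  "slide": [
    [-0.09,-0.04,-0.01],
    [-0.18,-0.08,-0.02],
    [-0.28,-0.12,-0.03],
    [-0.37,-0.16,-0.04],
    [-0.46,-0.2,-0.06],
    [-0.55,-0.24,-0.07],
    [-0.64,-0.28,-0.08],
    [-0.64,-0.28,-0.08]
  ],
  "rotation": [
    [0,0,0.14],
    [0,0,0.28],
    [0,0,0.43],
    [0,0,0.57],
    [0,0,0.71],
    [0,0,0.85],
    [0,0,1.0],
    [0,0,1.0]
  ]
}}

```text
clock: 1.15
eef_pos: [0.3301, 0.3184, 0.2513]
tool_rot: [0.456, 0.89, -0.0, -0.0]
ft_force: [-0.3, 0.2, 0.2]
grip_width: 0.0856
grasp_force: 0.0
```

```bash
python3 -c "
from h import *
plan((.44,.15,.25),7)"
```

```text
slide [-0.804 -0.037  0.005] rot [-0.     0.     1.003] at [0.3301 0.3184 0.2513] t 1.15
```

Request:
{"name": "drive_tool", "arguments": {
  "slide": [
    [-0.11,0,0],
    [-0.23,-0.01,0],
    [-0.34,-0.02,0],
    [-0.46,-0.02,0],
    [-0.57,-0.03,0],
    [-0.69,-0.03,0],
    [-0.8,-0.04,0],
    [-0.8,-0.04,0]
  ],
  "rotation": [
    [0,0,0.14],
    [0,0,0.28],
    [0,0,0.43],
    [0,0,0.57],
    [0,0,0.71],
    [0,0,0.85],
    [0,0,1.0],
    [0,0,1.0]
  ]
}}

```text
clock: 2.15
eef_pos: [0.4388, 0.151, 0.2509]
tool_rot: [0.662, 0.75, -0.0, -0.0]
ft_force: [0.4, 0.1, 0.0]
grip_width: 0.0854
grasp_force: 0.0
```

Run:
```python
from h import *
c=shot('wrist','w1');Rm=R.from_quat(c['orientation']).as_matrix();print(c['xyz'],-Rm[:,2])
P=cloud(c)
m=(np.abs(P[...,2]-.08)<.025)&(np.abs(P[...,0]-.45)<.06)&(np.abs(P[...,1]-.15)<.05)
uv=np.argwhere(m);print(uv.min(0),uv.max(0))
plan((.45,-.08,.27),7)
```

```text
[0.43082055 0.21774458 0.39389694] [ 0.03304887 -0.26613383 -0.96336938]
[159 285] [247 415]
slide [-0.925 -0.071 -0.077] rot [-0.002 -0.001  0.009] at [0.4383 0.1516 0.2509] t 2.2
```

View pics/w1.png

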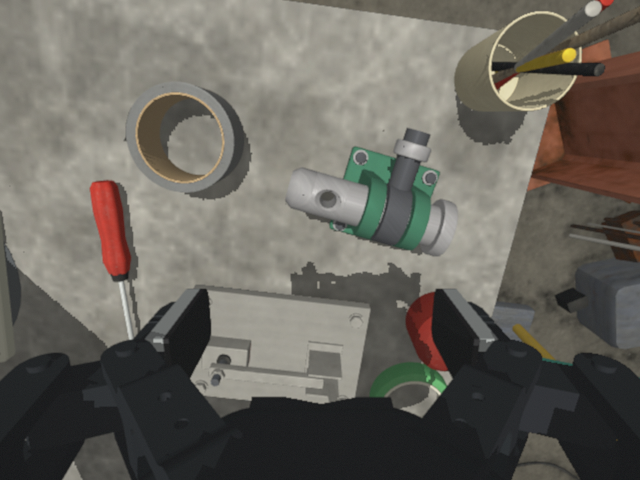

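The wrist view shows the cross-hole at px (328,199). The pin runs from (292,188) to the collar at (445,230), with the yoke at (360–430, 215).

```bash
cat >> h.py <<'E'
def ray(c,u,v,z):
    K=np.array(c['camera_matrix']);d=R.from_quat(c['orientation']).apply([(u-K[0,2])/K[0,0],-(v-K[1,2])/K[1,1],-1]);p=np.array(c['xyz'])
    return p+d*(z-p[2])/d[2]
E
python3 - <<'E'
from h import *
c=dict(np.load('pics/w1.npz'));P=cloud(c);im=c['image'];h=cv2.cvtColor(im,cv2.COLOR_RGB2HSV)
g=cv2.cvtColor(im,cv2.COLOR_RGB2GRAY)
print(g[188:212,314:344:2])
# pin barrel: low saturation, tall, between u 290..355
m=(h[...,1]<60)&(P[...,2]>.06)&(P[...,2]<.105)
m[:,:285]=0;m[:,358:]=0;m[:150]=0;m[:245];m[245:]=0
m=cv2.morphologyEx(m.astype('uint8'),cv2.MORPH_CLOSE,np.ones((15,15)))
cs,_=cv2.findContours(m,0,2);k=max(cs,key=cv2.contourArea);print(cv2.boundingRect(k),cv2.minAreaRect(k))
q=P[m>0];print(np.percentile(q,[1,50,99],axis=0).round(4).tolist())
# axis from upper and lower edge midpoints at axis height per column
A=[]
for u in range(300,352):
    vs=np.nonzero(m[:,u])[0];A.append([*ray(c,u,vs.min(),.08)[:2],*ray(c,u,vs.max(),.08)[:2]])
A=np.array(A);mid=(A[:,:2]+A[:,2:])/2
s,b=np.polyfit(mid[:,0],mid[:,1],1);print('yaw',np.degrees(np.arctan(s)),'axis y at .43,.44,.45',np.polyval([s,b],[.43,.44,.45]),'width',np.median(A[:,1]-A[:,3])*np.cos(np.arctan(s)))
d=((g<105)&(m>0)).astype('uint8');N,l,st,ce=cv2.connectedComponentsWithStats(d)
for i in range(1,N):
    if st[i,4]>30: print(st[i],ce[i],ray(c,*ce[i],.098))
print('end',ray(c,287,188,.08))
E
```

```text
[[184 183 180 180 174 171 166 172 167 166 167 166 168 170 167]
 [194 194 185 184 164 153 139 150 154 164 166 168 168 171 170]
 [201 204 190 173 140 124 113 118 116 141 162 168 169 173 173]
 [207 207 184 143 122 113 102  95  86 117 148 167 170 172 175]
 [211 204 157 123 115  95  77  77  83 108 134 154 171 171 176]
 [210 189 128 121  99  77  74  75  77  86 125 140 167 172 177]
 [199 166 124 120  82  75  76  76  77  77 105 134 156 176 177]
 [187 146 128 112  75  74  76  77  76  78  84 130 143 175 180]
 [174 135 131 102  73  74  76  75  77  78  83 126 128 172 185]
 [164 131 133  92  73  74  75  76  76  77  86 124 131 164 192]
 [158 133 133  85  73  73  74  76  76  85  92 124 145 162 195]
 [156 135 134  85  75  74  73  76  79  98  98 118 148 157 195]
 [153 136 137  86  78  84  82  84  94 106 100 121 152 149 191]
 [156 136 139  92  85  98  99  99 108 105 100 127 155 139 185]
 [159 139 141 103  91  99 106 108 109 106 101 136 155 140 181]
 [159 142 143 118  89 100 106 109 108 106 102 146 154 154 178]
 [157 148 143 138  91 100 105 108 108 105 110 155 157 159 175]
 [153 153 144 148 105  98 104
[... 225 characters left out ...]
137 136 141 142 148 157 164 168 167 163 165 161 160 161 159]
 [131 134 136 139 139 144 155 162 165 159 156 156 157 158 159]
 [123 127 128 135 135 136 141 148 153 149 147 152 155 155 156]]
(285, 168, 73, 69) ((325.4541320800781, 200.4862518310547), (80.84054565429688, 51.05214309692383), 16.699241638183594)
[[0.4102, 0.1392, -0.0007], [0.44, 0.1629, 0.0948], [0.4699, 0.1817, 0.0994]]
yaw -8.657800396925847 axis y at .43,.44,.45 [0.16278019 0.16125751 0.15973483] width 0.03653907737596587
[320 191  16  16 168] [327.04761905 197.57142857] [0.44245885 0.16354757 0.098     ]
[291 207  67  30 164] [333.9695122  220.73170732] [0.45058474 0.14518946 0.098     ]
end [0.40837681 0.16414271 0.08      ]
```

Request:
{"name": "drive_tool", "arguments": {
  "slide": [
    [-0.13,-0.01,-0.02],
    [-0.26,-0.02,-0.04],
    [-0.39,-0.03,-0.06],
    [-0.52,-0.04,-0.08],
    [-0.65,-0.05,-0.1],
    [-0.78,-0.06,-0.12],
    [-0.92,-0.07,-0.12],
    [-0.98,-0.07,-0.12]
  ],
  "rotation": [
    [0,0,0],
    [0,0,0],
    [0,0,0],
    [0,0,0],
    [0,0,0],
    [0,0,0],
    [0,0,0],
    [0,0,0]
  ]
}}

```text
clock: 3.2
eef_pos: [0.452, -0.0939, 0.2813]
tool_rot: [0.661, 0.751, 0.0, -0.0]
ft_force: [1.1, 0.5, -0.2]
grip_width: 0.0852
grasp_force: 0.0
```

```bash
python3 -c "
from h import *
plan((.505,-.27,.21),15)"
```

```text
slide [-0.726  0.121  0.285] rot [ 0.    -0.001 -0.27 ] at [ 0.452  -0.0939  0.2813] t 3.2
```

Request:
{"name": "drive_tool", "arguments": {
  "slide": [
    [-0.1,0.02,0.04],
    [-0.21,0.03,0.08],
    [-0.31,0.05,0.12],
    [-0.41,0.07,0.16],
    [-0.52,0.09,0.2],
    [-0.62,0.1,0.25],
    [-0.73,0.12,0.28],
    [-0.73,0.12,0.28]
  ],
  "rotation": [
    [0,0,-0.04],
    [0,0,-0.08],
    [0,0,-0.12],
    [0,0,-0.16],
    [0,0,-0.2],
    [0,0,-0.24],
    [0,0,-0.27],
    [0,0,-0.27]
  ]
}}

```text
clock: 4.2
eef_pos: [0.505, -0.2709, 0.2098]
tool_rot: [0.609, 0.793, 0.0, -0.001]
ft_force: [0.3, 0.1, -0.1]
grip_width: 0.0852
grasp_force: 0.0
```

Run:
```python
from h import *
a=dict(np.load('pics/w1.npz'));print('hole',ray(a,328,199,.094),'collar',ray(a,447,229,.08),ray(a,440,229,.08),'end',ray(a,287,188,.08))
c=shot('wrist','w2');P=cloud(c);h=cv2.cvtColor(c['image'],cv2.COLOR_RGB2HSV);print(bot.get_obs()['eef_pos'],c['xyz'])
for k,lo,hi,z in [('red',0,8,.113),('blue',100,125,.097)]:
    m=((h[...,0]>=lo)&(h[...,0]<=hi)&(h[...,1]>120)&(P[...,2]>z-.008)&(P[...,2]<z+.008)).astype('uint8')
    cs,_=cv2.findContours(m,0,2);q=max(cs,key=cv2.contourArea);r=cv2.minAreaRect(q);b=cv2.boxPoints(r)
    w=np.array([ray(c,*p,z) for p in b]);e=np.diff(w,axis=0)[:2]
    print(k,cv2.contourArea(q),r,'ctr',w.mean(0).round(4),'edges',np.linalg.norm(e,axis=1).round(4),np.degrees(np.arctan2(e[:,1],e[:,0])).round(1),'z',np.median(P[...,2][m>0]))
m=(h[...,0]>8)&(h[...,0]<20)&(h[...,1]>100)&(np.abs(P[...,2]-.06)<.004)
cs,_=cv2.findContours(m.astype('uint8'),0,2);q=max(cs,key=cv2.contourArea);w=np.array([ray(c,*p[0],.06) for p in q])[:,:2]
r=cv2.minAreaRect((w*1000).astype('float32'));print('block',r)
```

```text
hole [0.44354216 0.16173943 0.094     ] collar [0.55085119 0.14581412 0.08      ] [0.54477955 0.14504473 0.08      ] end [0.40837681 0.16414271 0.08      ]
[ 0.50483645 -0.27016053  0.21041351] [ 0.48808996 -0.20613204  0.35291549]
red 701.5 ((328.5, 249.0), (19.0, 42.0), 0.0) ctr [ 0.5135 -0.2821  0.113 ] edges [0.03   0.0127] [104.9  15. ] z 0.11249045343162567
blue 566.0 ((220.5, 239.5), (37.0, 17.0), 90.0) ctr [ 0.4383 -0.3003  0.097 ] edges [0.0121 0.0278] [ 15.  -78.8] z 0.09250890601416084
block ((465.3158264160156, -311.1828308105469), (95.90496826171875, 34.94466781616211), 12.789432525634766)
```

View pics/w2.png

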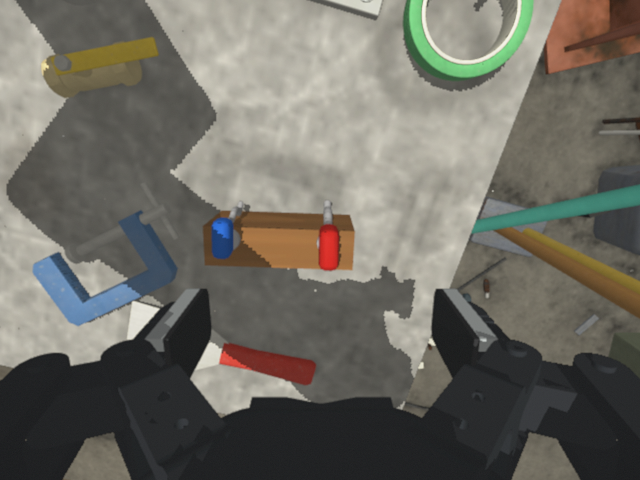

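The red tab is at px (328,249), centred at (0.5135,-0.282) with z 0.113 and yaw 15°. The blue tab is at (221,240), and both bent legs point up in the image (+y). The sizes and spacing match the given ones, so I'll descend and grasp.

```bash
python3 -c "
from h import *
plan((.5135,-.282,.081),15)"
```

```text
slide [-0.056  0.022  0.518] rot [-0.002 -0.004 -0.   ] at [ 0.5048 -0.2702  0.2104] t 4.25
```

Request:
{"name": "drive_tool", "arguments": {
  "slide": [
    [-0.03,0.01,0.05],
    [-0.056,0.022,0.12],
    [-0.056,0.022,0.2],
    [-0.056,0.022,0.28],
    [-0.056,0.022,0.36],
    [-0.056,0.022,0.44],
    [-0.056,0.022,0.517],
    [-0.056,0.022,0.517]
  ],
  "rotation": [
    [0,0,0],
    [0,0,0],
    [0,0,0],
    [0,0,0],
    [0,0,0],
    [0,0,0],
    [0,0,0],
    [0,0,0]
  ]
}}

```text
clock: 5.25
eef_pos: [0.5119, -0.282, 0.0793]
tool_rot: [0.609, 0.793, -0.0, -0.003]
ft_force: [-0.8, -0.1, 0.1]
grip_width: 0.0855
grasp_force: 0.0
```

Request:
{"name": "drive_tool", "arguments": {
  "slide": [
    [0,0,0],
    [0,0,0],
    [0,0,0],
    [0,0,0],
    [0,0,0],
    [0,0,0],
    [0,0,0],
    [0,0,0]
  ],
  "rotation": [
    [0,0,0],
    [0,0,0],
    [0,0,0],
    [0,0,0],
    [0,0,0],
    [0,0,0],
    [0,0,0],
    [0,0,0]
  ],
  "gripper": 0
}}

```text
clock: 6.25
eef_pos: [0.5138, -0.2834, 0.0826]
tool_rot: [0.609, 0.793, 0.0, 0.0]
ft_force: [-0.8, 0.7, 6.2]
grip_width: 0.0131
grasp_force: 59.7
```

Run:
```python
from h import *
c=shot('wrist','w3');o=bot.get_obs();print(o['eef_pos'],o['grip_width'],o['grasp_force'],o['ft_force'],o['clock'])
P=cloud(c);h=cv2.cvtColor(c['image'],cv2.COLOR_RGB2HSV)
m=((h[...,0]<=8)&(h[...,1]>120)&(np.hypot(P[...,0]-.513,P[...,1]+.282)<.05)&(P[...,2]>.09))
print(np.percentile(P[m],[2,50,98],axis=0).round(4).tolist())
```

```text
[ 0.51384765 -0.28344392  0.0826524 ] 0.013091796538746031 59.6978634595871 [-1.05839112 -0.39386047  5.995823  ] 6.3
[[0.5056, -0.2952, 0.0941], [0.513, -0.2787, 0.1121], [0.5213, -0.2693, 0.1141]]
```

Request:
{"name": "drive_tool", "arguments": {
  "slide": [
    [0,0,-0.06],
    [0,0,-0.14],
    [0,0,-0.24],
    [0,0,-0.38],
    [0,0,-0.54],
    [0,0,-0.7],
    [0,0,-0.86],
    [0,0,-1.0]
  ],
  "rotation": [
    [0,0,0],
    [0,0,0],
    [0,0,0],
    [0,0,0],
    [0,0,0],
    [0,0,0],
    [0,0,0],
    [0,0,0]
  ]
}}

```text
clock: 7.3
eef_pos: [0.5134, -0.2832, 0.3341]
tool_rot: [0.609, 0.793, 0.0, 0.001]
ft_force: [0.3, -1.1, -0.7]
grip_width: 0.0132
grasp_force: 59.1
```

```bash
python3 -c "
from h import *
plan((.481,-.063,.35),3.3);plan((.444,.155,.35),-8.3)"
```

```text
slide [ 0.884  0.102 -0.064] rot [0.002 0.001 0.407] at [ 0.5134 -0.2832  0.3341] t 7.3
slide [ 1.765  0.184 -0.064] rot [0.002 0.001 0.812] at [ 0.5134 -0.2832  0.3341] t 7.3
```

Request:
{"name": "drive_tool", "arguments": {
  "slide": [
    [0.1,0.01,-0.06],
    [0.22,0.02,-0.06],
    [0.34,0.04,-0.06],
    [0.46,0.05,-0.06],
    [0.58,0.06,-0.06],
    [0.68,0.08,-0.06],
    [0.78,0.09,-0.06],
    [0.88,0.1,-0.06]
  ],
  "rotation": [
    [0,0,0.05],
    [0,0,0.1],
    [0,0,0.15],
    [0,0,0.2],
    [0,0,0.25],
    [0,0,0.3],
    [0,0,0.35],
    [0,0,0.4]
  ]
}}

```text
clock: 8.3
eef_pos: [0.4806, -0.0634, 0.3474]
tool_rot: [0.685, 0.728, 0.0, -0.0]
ft_force: [0.2, 0.6, -0.5]
grip_width: 0.0129
grasp_force: 59.0
```

```bash
python3 -c "
from h import *
plan((.444,.157,.35),-8.3)"
```

```text
slide [ 0.889 -0.093 -0.01 ] rot [-0.   -0.    0.41] at [ 0.4806 -0.0634  0.3474] t 8.3
```

Request:
{"name": "drive_tool", "arguments": {
  "slide": [
    [0.12,-0.01,0],
    [0.24,-0.02,0],
    [0.36,-0.04,0],
    [0.48,-0.05,0],
    [0.6,-0.06,0],
    [0.73,-0.08,0],
    [0.86,-0.09,0],
    [0.92,-0.09,0]
  ],
  "rotation": [
    [0,0,0.06],
    [0,0,0.12],
    [0,0,0.18],
    [0,0,0.24],
    [0,0,0.3],
    [0,0,0.35],
    [0,0,0.41],
    [0,0,0.41]
  ]
}}

```text
clock: 9.3
eef_pos: [0.444, 0.1652, 0.3474]
tool_rot: [0.755, 0.655, 0.0, 0.0]
ft_force: [0.6, -0.4, -0.4]
grip_width: 0.0131
grasp_force: 58.9
```

```bash
python3 -c "
from h import *
plan((.4443,.1673,.23),-8.3)"
```

```text
slide [ 0.009 -0.     0.469] rot [0.    0.    0.006] at [0.444  0.1652 0.3474] t 9.3
```

Request:
{"name": "drive_tool", "arguments": {
  "slide": [
    [0,0,0.06],
    [0.01,0,0.13],
    [0.01,0,0.2],
    [0.01,0,0.27],
    [0.01,0,0.34],
    [0.01,0,0.41],
    [0.01,0,0.47],
    [0.01,0,0.47]
  ],
  "rotation": [
    [0,0,0],
    [0,0,0],
    [0,0,0],
    [0,0,0],
    [0,0,0],
    [0,0,0],
    [0,0,0],
    [0,0,0]
  ]
}}

```text
clock: 10.3
eef_pos: [0.4441, 0.1656, 0.2286]
tool_rot: [0.756, 0.654, -0.001, -0.0]
ft_force: [-0.5, 0.7, -0.7]
grip_width: 0.0133
grasp_force: 58.9
```

Run:
```python
from h import *
for n in ['scene','side','wrist']: shot(n,n+'4')
a=cv2.imread('pics/scene4.png')[110:270,140:300];b=cv2.imread('pics/side4.png')[140:260,210:330];w=cv2.imread('pics/wrist4.png')[120:360,200:520]
t=np.hstack([cv2.resize(a,(400,400),interpolation=2),cv2.resize(b,(400,400),interpolation=2)])
cv2.imwrite('pics/c4.png',t);cv2.imwrite('pics/c4w.png',cv2.resize(w,(640,480),interpolation=2))
print(bot.get_obs()['eef_pos'])
```

```text
[0.4453525  0.16630453 0.23037095]
```

View pics/c4.png

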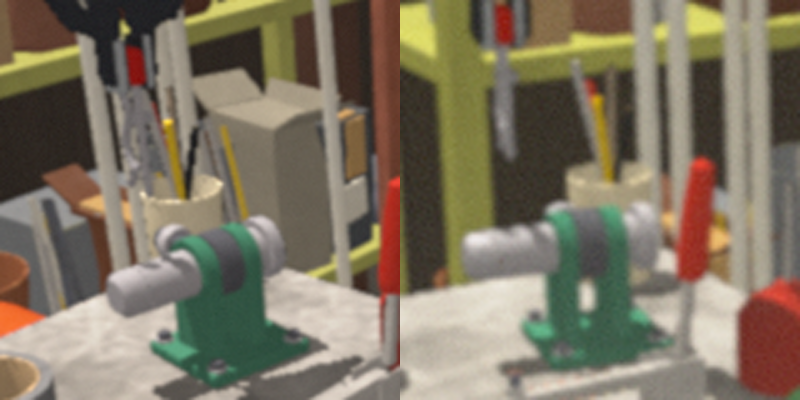

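View pics/c4w.png

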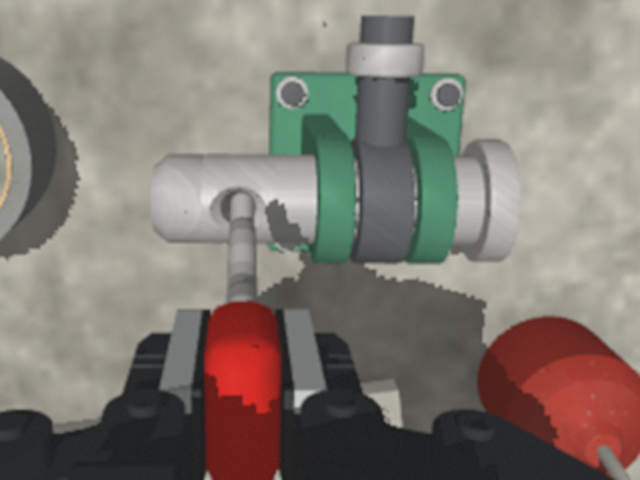

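The crops show the clip hanging above the pin with both legs down. In the wrist crop the pin is level, so the yaw is aligned. The bent leg at crop (243,240) overlaps the hole at about (238,205). I'll get the leg and tip positions from the depth maps.

Run:
```python
from h import *
t=np.radians(-8.3);ex=np.array([np.cos(t),np.sin(t)]);ey=np.array([-np.sin(t),np.cos(t)]);H=np.array([.4435,.1617])
for n in ['scene4','side4','wrist4']:
    c=dict(np.load('pics/%s.npz'%n));P=cloud(c);q=P.reshape(-1,3)
    for lo,hi in [(.145,.155),(.155,.165),(.165,.175),(.175,.185),(.185,.20)]:
        m=(q[:,2]>lo)&(q[:,2]<hi)&(np.hypot(q[:,0]-.444,q[:,1]-.167)<.04)
        d=q[m][:,:2]-H;a=d@ex*1000;b=d@ey*1000;i=np.argsort(b)
        print(n,lo,m.sum(),[(int(round(a[j])),int(round(b[j]))) for j in i[::max(1,len(i)//10)]])
    m=(np.abs(P[...,2]-.0965)<.004)&(np.hypot(P[...,0]-.44,P[...,1]-.16)<.03)
c=dict(np.load('pics/wrist4.npz'));g=cv2.cvtColor(c['image'],cv2.COLOR_RGB2GRAY);print(c['xyz'])
print(g[206:244:2,296:346:2])
```

```text
scene4 0.145 17 [(-2, -11), (-1, -10), (2, -9), (-2, -9), (2, -9), (0, -8), (-2, -8), (-3, -7), (-1, -7), (-2, -5), (4, -5), (1, 12), (-1, 13), (-1, 13), (-2, 15), (-1, 16), (-2, 18)]
scene4 0.155 34 [(0, -11), (2, -10), (-3, -9), (0, -9), (3, -7), (-2, -6), (0, 6), (-1, 8), (-4, 8), (-3, 8), (0, 10), (-2, 17)]
scene4 0.165 48 [(-3, -12), (-1, -9), (-4, -9), (2, -7), (-1, -6), (-2, -5), (-3, 4), (0, 6), (2, 7), (-2, 8), (1, 10), (-3, 11)]
scene4 0.175 44 [(-3, -10), (-1, -9), (-3, -8), (-1, -6), (4, -4), (2, 10), (-3, 11), (-4, 12), (-4, 13), (0, 14), (-2, 16)]
scene4 0.185 64 [(-3, -12), (1, -9), (3, -8), (0, -7), (-2, -6), (5, -5), (0, 9), (1, 11), (-3, 13), (-2, 14), (1, 15)]
side4 0.145 5 [(5, -12), (1, -9), (4, -7), (2, 11), (6, 16)]
side4 0.155 20 [(1, -18), (2, -14), (1, -12), (6, -11), (4, -10), (6, -9), (1, -8), (3, 6), (2, 9), (2, 13)]
side4 0.165 21 [(5, -15), (3, -13), (6, -12), (3, -12), (2, -9), (7, -7), (2, 1), (3, 4), (3, 6), (4, 7), (3, 20)]
side4 0.175 21 [(2, -12), (2, -10), (0, -9), (5, -8), (5, -7), (1, -6), (1, -4), (2, 6), (3, 11), (3, 12), (2, 15)]
side4 0.185
[... 1921 characters left out ...]
53 111 127 119 122 113  95 105 183 180
  178  99  95  95  94  93 148]
 [177 172 170 171 171 174 169 162 165 151 120 126 123 118 107 104 178 173
  175 136  94  95  94  93  95]
 [166 161 162 167 164 163 165 162 163 147 122 137 138 131 113  90 148 162
  165 134  94  94  95  94  94]
 [150 150 153 154 157 157 152 152 155 135 138 149 149 141 128 102 141 154
  152 152  95  93  92  93  93]
 [140 142 142 142 141 141 141 142 141 132 140 148 147 141 128 107 130 144
  142 139 103  89  91  91  91]
 [115 117 118 120 122 121 121 120 120 121 141 147 147 141 128 107 112 124
  123 121 111  90  86  88  89]
 [161 162 160 157 156 150 147 149 161 131 145 160 165 158 141 111 132 152
  148 114 120 161 109  98  99]]
```

Run:
```python
from h import *
t=np.radians(-8.3);ex=np.array([np.cos(t),np.sin(t)]);ey=np.array([-np.sin(t),np.cos(t)]);H=np.array([.4435,.1617])
c=dict(np.load('pics/wrist4.npz'))
f=lambda p:np.array([(p[:2]-H)@ex,(p[:2]-H)@ey])*1000
print('hole from wrist4',f(ray(c,319,224,.096)))
P=cloud(c);h=cv2.cvtColor(c['image'],cv2.COLOR_RGB2HSV)
m=((h[...,0]<=8)|(h[...,0]>172))&(h[...,1]>120)&(P[...,2]>.2)
q=P[m];print('tab',np.percentile(q,[1,50,99],axis=0).round(4).tolist());d=(q[:,:2]-H);print(np.percentile(d@ex*1000,[2,98]),np.percentile(d@ey*1000,[2,98]))
for n in ['scene4','side4','wrist4']:
    c=dict(np.load('pics/%s.npz'%n));q=cloud(c).reshape(-1,3)
    d=q[:,:2]-H;a=d@ex*1000;b=d@ey*1000
    m=(abs(a)<32)&(abs(b)<24)&(q[:,2]>.07)&(q[:,2]<.102)&((a<-12)|((a>14)&(a<24)))
    # fit circle radius 18 in (b,z)
    from scipy.optimize import least_squares
    for k,mm in [('all',m),('left',m&(a<-12)),('right',m&(a>14))]:
        r=least_squares(lambda p:np.hypot(b[mm]-p[0],q[mm,2]*1000-p[1])-18,[0,80],loss='soft_l1');print(n,k,mm.sum(),r.x.round(1),r.cost/mm.sum())
    s=(q[:,2]>.145)&(q[:,2]<.19)&(abs(a)<12)&(b<-2)&(b>-20)
    if s.sum()>20:
        r=least_squares(lambda p:np.hypot(a[s]-p[0],b[s]-p[1])-3.4,[2,-4],loss='soft_l1');print('leg',s.sum(),r.x.round(1))
    e=(q[:,2]>.07)&(q[:,2]<.1)&(a<-25)&(a>-45)&(abs(b)<10);print('end a',np.percentile(a[e],[1,3]) if e.any() else '')
```

```text
hole from wrist4 [ 0.12768389 -0.3648116 ]
tab [[0.4388, 0.1536, 0.2405], [0.4464, 0.1713, 0.2596], [0.4553, 0.2328, 0.3731]]
[-4.78208949  7.9060538 ] [-7.16547054 19.24289619]
scene4 all 279 [ 0.6 78.2] 0.7575111346788751
scene4 left 195 [ 0.9 78.1] 0.8156674649545911
scene4 right 84 [ 0.  78.5] 0.525500444204433
leg 83 [ 0.6 -6.1]
end a [-35.58974472 -35.39883428]
side4 all 174 [-2.1 79. ] 2.124614735108698
side4 left 120 [-1.9 78.5] 2.5364636668735243
side4 right 54 [-2.1 79.9] 1.119484412750085
leg 45 [ 3.5 -9.3]
end a [-32.40491681 -32.22666778]
wrist4 all 1683 [-0.7 80.2] 0.2127068475326362
wrist4 left 1119 [-0.6 80.1] 0.2465020799832446
wrist4 right 564 [-0.8 80.4] 0.12519269352237478
end a [-34.16834421 -34.08442355]
```

Run:
```python
from h import *
from scipy.optimize import least_squares
t=np.radians(-8.3);ex=np.array([np.cos(t),np.sin(t)]);ey=np.array([-np.sin(t),np.cos(t)]);H=np.array([.4435,.1617])
for n in ['scene4','side4','wrist4']:
    c=dict(np.load('pics/%s.npz'%n));P=cloud(c);q=P.reshape(-1,3);d=q[:,:2]-H;a=d@ex*1000;b=d@ey*1000;z=q[:,2]*1000
    h=cv2.cvtColor(c['image'],cv2.COLOR_RGB2HSV).reshape(-1,3)
    s=(z>145)&(z<205)&(abs(a)<12)&(b<-1)&(b>-20)
    if s.sum()>20:
        r=least_squares(lambda p:np.hypot(a[s]-p[0]-p[2]*(z[s]-170),b[s]-p[1]-p[3]*(z[s]-170))-3.4,[2,-6,0,0],loss='soft_l1')
        print(n,'leg@170',r.x[:2].round(1),'tilt deg a,b',np.degrees(r.x[2:]).round(1),'minz',z[s].min())
    m=((h[:,0]<=8)|(h[:,0]>172))&(h[:,1]>120)&(z>215)&(z<275)&(abs(a)<25)&(abs(b)<35)
    for lo in range(215,275,8):
        k=m&(z>=lo)&(z<lo+8)
        if k.sum()>5: print('  tab z',lo,k.sum(),'a',np.percentile(a[k],[3,97]).round(1),'b',np.percentile(b[k],[3,97]).round(1))
    # bent leg
    s=(z>145)&(z<205)&(abs(a)<12)&(b>1)&(b<30)
    for lo in range(145,205,10):
        k=s&(z>=lo)&(z<lo+10)
        if k.sum()>3: print('  bent z',lo,k.sum(),'b med',np.median(b[k]).round(1),'a',np.median(a[k]).round(1))
print(R.from_quat(bot.get_obs()['tool_rot']).as_matrix().round(3))
```

```text
scene4 leg@170 [ 0.5 -6. ] tilt deg a,b [0.  1.2] minz 150.3188582070379
  tab z 231 18 a [-6.3  2.3] b [-13.1  -6.7]
  tab z 239 33 a [-6.4  4.3] b [-12.7  -6.7]
  tab z 247 32 a [-6.   5.3] b [-12.9  -6.5]
  tab z 255 20 a [-7.   7.8] b [-10.8   6.6]
  bent z 145 6 b med 13.9 a -1.0
  bent z 155 16 b med 8.3 a -2.2
  bent z 165 25 b med 7.9 a -1.5
  bent z 175 24 b med 12.9 a -0.8
  bent z 185 21 b med 13.6 a -1.7
  bent z 195 12 b med 10.0 a -2.3
side4 leg@170 [ 3.6 -9.5] tilt deg a,b [-1.8  1.5] minz 151.11229918002482
  tab z 231 9 a [-1.3  6.4] b [-14.1  -4.3]
  tab z 239 14 a [-1.8  6.7] b [-17.5  -8.1]
  tab z 247 17 a [-2.8  7.4] b [-16.7  -7.7]
  tab z 255 16 a [-3. 10.] b [-16.2   2.8]
  bent z 155 7 b med 9.4 a 2.2
  bent z 165 8 b med 6.3 a 2.4
  bent z 175 8 b med 11.6 a 1.6
  bent z 185 8 b med 11.3 a 2.0
  bent z 195 6 b med 8.1 a 1.9
  tab z 239 251 a [-4.7  7.9] b [14.9 19. ]
  tab z 247 312 a [-4.8  7.8] b [14.9 19.2]
  tab z 255 2815 a [-4.6  7.7] b [-6.9 18.3]
  bent z 155 135 b med 17.5 a 1.6
  bent z 165 9 b med 15.5 a 0.4
  bent z 175 8 b med 19.6 a 0.3
  bent z 185 77 b med 19.8 a 1.6
  bent z 195 220 b med 17.0 a 1.1
[[ 0.144  0.99   0.001]
 [ 0.99  -0.144  0.   ]
 [ 0.     0.001 -1.   ]]
```

Request:
{"name": "drive_tool", "arguments": {
  "slide": [
    [0.012,-0.004,0],
    [0.025,-0.008,0],
    [0.025,-0.008,0.06],
    [0.025,-0.008,0.12],
    [0.025,-0.008,0.17],
    [0.025,-0.008,0.21],
    [0.025,-0.008,0.24],
    [0.025,-0.008,0.24]
  ],
  "rotation": [
    [0,0,0],
    [0,0,0],
    [0,0,0],
    [0,0,0],
    [0,0,0],
    [0,0,0],
    [0,0,0],
    [0,0,0]
  ]
}}

```text
clock: 11.45
eef_pos: [0.4434, 0.1728, 0.1691]
tool_rot: [0.756, 0.654, -0.001, -0.0]
ft_force: [-0.2, 0.7, -0.5]
grip_width: 0.0135
grasp_force: 58.9
```

Run:
```python
from h import *
print(bot.get_obs()['ft_force'],bot.get_obs()['ft_torque'])
for n in ['scene','side','wrist']: shot(n,n+'5')
a=cv2.imread('pics/scene5.png')[150:270,160:280];b=cv2.imread('pics/side5.png')[170:250,220:300];w=cv2.imread('pics/wrist5.png')[120:360,200:440]
cv2.imwrite('pics/c5.png',np.hstack([cv2.resize(x,(266,400),interpolation=2) if 0 else cv2.resize(x,(266,266),interpolation=2) for x in (a,b,w)]))
```

```text
[-0.1652061   0.72263471 -0.45130671] [ 0.00690455 -0.01668506  0.01176564]
```

View pics/c5.png

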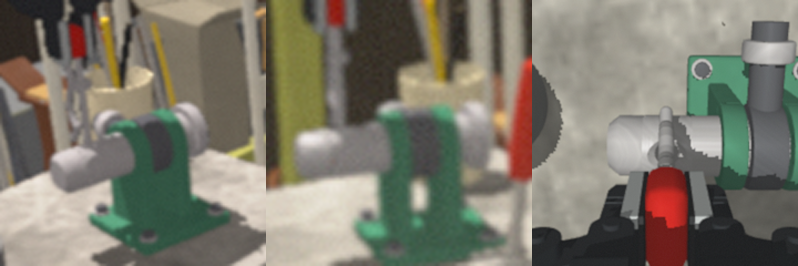

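The straight leg reaches into the pin's hole top. With the tip about 8 mm below the pin's top there is no contact force, so it's in the hole. I'll continue down in steps.

Request:
{"name": "drive_tool", "arguments": {
  "slide": [
    [0,0,0.02],
    [0,0,0.04],
    [0,0,0.06],
    [0,0,0.075],
    [0,0,0.09],
    [0,0,0.1],
    [0,0,0.1],
    [0,0,0.1]
  ],
  "rotation": [
    [0,0,0],
    [0,0,0],
    [0,0,0],
    [0,0,0],
    [0,0,0],
    [0,0,0],
    [0,0,0],
    [0,0,0]
  ]
}}

```text
clock: 12.6
eef_pos: [0.445, 0.174, 0.145]
tool_rot: [0.756, 0.655, 0.002, -0.0]
ft_force: [2.2, 4.6, 0.9]
grip_width: 0.0132
grasp_force: 59.2
```

Request:
{"name": "drive_tool", "arguments": {
  "slide": [
    [0,0,0.01],
    [0,0,0.02],
    [0,0,0.03],
    [0,0,0.04],
    [0,0,0.05],
    [0,0,0.06],
    [0,0,0.07],
    [0,0,0.07]
  ],
  "rotation": [
    [0,0,0],
    [0,0,0],
    [0,0,0],
    [0,0,0],
    [0,0,0],
    [0,0,0],
    [0,0,0],
    [0,0,0]
  ]
}}

```text
clock: 13.6
eef_pos: [0.4427, 0.1727, 0.1256]
tool_rot: [0.756, 0.654, -0.001, -0.001]
ft_force: [1.2, 4.5, -7.3]
grip_width: 0.0131
grasp_force: 58.4
```

Request:
{"name": "drive_tool", "arguments": {
  "slide": [
    [0,0,0.006],
    [0,0,0.012],
    [0,0,0.016],
    [0,0,0.02],
    [0,0,0.024],
    [0,0,0.028],
    [0,0,0.028],
    [0,0,0.028]
  ],
  "rotation": [
    [0,0,0],
    [0,0,0],
    [0,0,0],
    [0,0,0],
    [0,0,0],
    [0,0,0],
    [0,0,0],
    [0,0,0]
  ]
}}

```text
clock: 14.6
eef_pos: [0.4438, 0.1729, 0.1201]
tool_rot: [0.756, 0.654, -0.0, 0.0]
ft_force: [0.7, 0.4, -0.8]
grip_width: 0.0128
grasp_force: 59.2
```

```bash
python3 -c "
from h import *
o=bot.get_obs();print(o['eef_pos'],o['ft_force'],o['ft_torque'])"
```

```text
[0.44377332 0.17286633 0.12008643] [ 0.68722369  0.39237788 -0.82189627] [ 0.01867018 -0.02214279  0.02027668]
```

Request:
{"name": "drive_tool", "arguments": {
  "slide": [
    [0,0,0.004],
    [0,0,0.008],
    [0,0,0.012],
    [0,0,0.014],
    [0,0,0.016],
    [0,0,0.016],
    [0,0,0.016],
    [0,0,0.016]
  ],
  "rotation": [
    [0,0,0],
    [0,0,0],
    [0,0,0],
    [0,0,0],
    [0,0,0],
    [0,0,0],
    [0,0,0],
    [0,0,0]
  ]
}}

```text
clock: 15.6
eef_pos: [0.4443, 0.173, 0.1183]
tool_rot: [0.756, 0.654, 0.001, 0.0]
ft_force: [-3.9, -0.7, 14.8]
grip_width: 0.0132
grasp_force: 61.6
```

Coil seated (15 N up). I'll release and retreat upward.

Request:
{"name": "drive_tool", "arguments": {
  "slide": [
    [0,0,-0.008],
    [0,0,-0.008],
    [0,0,-0.008],
    [0,0,-0.008],
    [0,0,-0.008],
    [0,0,-0.008],
    [0,0,-0.008],
    [0,0,-0.008]
  ],
  "rotation": [
    [0,0,0],
    [0,0,0],
    [0,0,0],
    [0,0,0],
    [0,0,0],
    [0,0,0],
    [0,0,0],
    [0,0,0]
  ],
  "gripper": 1
}}

```text
clock: 16.6
eef_pos: [0.4438, 0.1729, 0.1181]
tool_rot: [0.756, 0.654, 0.0, 0.0]
ft_force: [-0.9, -0.9, -0.2]
grip_width: 0.0853
grasp_force: 0.0
```

Request:
{"name": "drive_tool", "arguments": {
  "slide": [
    [0,0,-0.05],
    [0,0,-0.13],
    [0,0,-0.22],
    [0,0,-0.31],
    [0,0,-0.4],
    [0,0,-0.49],
    [0,0,-0.56],
    [0,0,-0.56]
  ],
  "rotation": [
    [0,0,0],
    [0,0,0],
    [0,0,0],
    [0,0,0],
    [0,0,0],
    [0,0,0],
    [0,0,0],
    [0,0,0]
  ]
}}

```text
clock: 17.6
eef_pos: [0.4448, 0.1733, 0.2602]
tool_rot: [0.756, 0.654, 0.002, 0.001]
ft_force: [-0.4, 0.8, 0.5]
grip_width: 0.0855
grasp_force: 0.0
```

Run:
```python
from h import *
for n in ['scene','side','wrist']: shot(n,n+'6')
a=cv2.imread('pics/scene6.png')[160:280,160:280];b=cv2.imread('pics/side6.png')[160:250,220:310];w=cv2.imread('pics/wrist6.png')[90:330,200:440]
cv2.imwrite('pics/c6.png',np.hstack([cv2.resize(x,(266,266),interpolation=2) for x in (a,b,w)]))
c=dict(np.load('pics/scene6.npz'));q=cloud(c).reshape(-1,3);h=cv2.cvtColor(c['image'],cv2.COLOR_RGB2HSV).reshape(-1,3)
m=((h[:,0]<8)|(h[:,0]>172))&(h[:,1]>120)&(np.hypot(q[:,0]-.4435,q[:,1]-.165)<.04);print(np.percentile(q[m],[2,50,98],axis=0).round(3).tolist())
```

```text
[[0.436, 0.166, 0.124], [0.441, 0.174, 0.136], [0.448, 0.193, 0.147]]
```

View pics/c6.png

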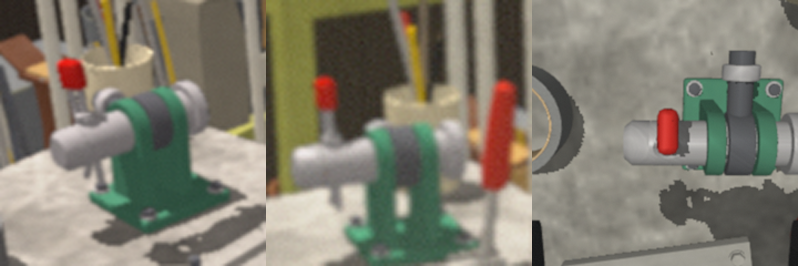

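Run:
```python
from h import *
t=np.radians(-8.3);ex=np.array([np.cos(t),np.sin(t)]);ey=np.array([-np.sin(t),np.cos(t)]);H=np.array([.4435,.1617])
for n in ['scene6','side6','wrist6']:
    c=dict(np.load('pics/%s.npz'%n));q=cloud(c).reshape(-1,3);h=cv2.cvtColor(c['image'],cv2.COLOR_RGB2HSV).reshape(-1,3);d=q[:,:2]-H;a=d@ex*1000;b=d@ey*1000;z=q[:,2]*1000
    m=((h[:,0]<8)|(h[:,0]>172))&(h[:,1]>120)&(abs(a)<30)&(abs(b)<40)&(z>110)&(z<170)
    print(n,m.sum(),'a,b,z',*[np.percentile(v[m],[2,50,98]).round(1) for v in (a,b,z)])
    for lo in (30,40,50,60,100,110,118):
        k=(z>lo)&(z<lo+10)&(abs(a)<12)&(abs(b)<40)
        if k.sum()>3:print('  z',lo,k.sum(),'b sorted',np.sort(b[k]).round()[::max(1,k.sum()//10)])
```

```text
scene6 148 a,b,z [-8.2 -5.7  2.3] [ 3.7 11.6 31.7] [124.  135.6 147.1]
  z 40 26 b sorted [-12. -11. -10.  -9.  -9.  -8.   8.   9.   9.  10.  11.  13.  14.]
  z 50 27 b sorted [-11. -10. -10.  -9.  -8.  -7.  -7.  -6.  -5.  -3.   7.   9.  10.  14.]
  z 60 23 b sorted [-17. -16. -15. -15. -14. -14. -13. -12. -12. -10. -10.  -5.]
  z 100 64 b sorted [-7. -2. -0.  2.  3.  4.  5. 14. 19. 21. 23.]
  z 110 37 b sorted [ 3.  4.  5.  6.  8.  9. 10. 13. 20. 22. 23. 23. 28.]
  z 118 38 b sorted [ 3.  4.  5.  6.  8.  8. 10. 13. 15. 19. 22. 25. 29.]
side6 68 a,b,z [-5.1  0.3  7.2] [-0.9  6.  25.3] [125.9 138.4 147.8]
  z 40 11 b sorted [-18. -16. -13. -11. -10.   4.   6.   6.  10.  12.  14.]
  z 50 16 b sorted [-15. -14. -13. -13. -11. -10. -10.  -9.  -9.  -8.  -7.  -7.  -7.   3.
   4.   5.]
  z 60 21 b sorted [-19. -18. -17. -16. -16. -15. -13. -13. -10.  -8.  -7.]
  z 100 32 b sorted [-8. -5. -4. -1.  0.  2.  3.  6. 12. 16. 20.]
  z 110 16 b sorted [ 1.  2.  3.  3.  6.  7.  7.  7.  8. 11. 13. 17. 18. 19. 21. 25.]
  z 118 18 b sorted [ 1.  2.  3.  3.  4.  4.  5.  5.  6.  7.  8. 11. 12. 13. 18. 18. 20. 24.]
wrist6 729 a,b,z [-6.4 -0.1  6.3] [ 9.9 23.2 36. ] [141.3 146.7 150.1]
  z 100 8 b sorted [3. 3. 4. 5. 6. 7. 8. 8.]
```

```bash
python3 -c "
from h import *
print(bot.job_done())"
```

```text
the job is handed in; nothing more can be done
None
```

The red-tabbed clip is in the pin's cross-hole with its coil seated, its bent leg past the pin and the gripper clear; handed in at about 18 s, with the clip leaning about 12° (roughly the hole's play), which I left uncorrected, and the blue clip not touched.

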